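# Fit the keyed sample arm to its drive shaft and clamp it

## Robot

A 6-joint arm with a two-finger parallel gripper is mounted at the origin on the work surface. World frame = base frame: x ahead of the robot, y to its left, z up, the work surface at z = 0. Lengths are in mm, angles in rad, forces in N, time in s.
With the tool pointing down it reaches from about 300 to 775 mm from the base axis. Payload 14.6 kg.
Tool frame: the origin (TCP) lies at the very end of the fingers, on their centre line; the grasp point (between the pads) lies 19 mm behind it; z points along the fingers, y is the line along which they close (so a half turn about z gives the same grasp; the last joint's range is limited). The gripper opens to 94 mm and grips with 3 to 60 N. Pads are 16 mm wide; open, the fingers measure 119 mm over their backs; the gripper's body (75 mm by 177 mm) begins 78 mm behind the grasp point.
Start: joints at [-1.375, 0.3, 1.521, -0, 1.321, -0.067], TCP at [142.875, -531.108, 205.446] pointing down, gripper open.
Joint ranges: [-3.03, 3.03], [-0.79, 2.21], [0.23, 2.52], [-1.04, 4.18], [0, 3.07], [-2.55, 2.55]. Speed limits (rad/s): [2.22, 2.22, 2.57, 3.14, 3.14, 3.14].

## Interface

Orientations are given as [roll, pitch, yaw] about the fixed x, y, z axes, in that order (R = Rz(yaw) Ry(pitch) Rx(roll)).
In Python, from cell import manip, eyes, ticket gives the robot as it stands. The module is installed in compiled form; this text tells all that it offers.
- The arm moves only by the tool arm_command, never from a script. Its argument "plan" is a list of rows, each a list of 5 numbers: the opening, from -1 (shut) to 1 (fully open), then the shift along the tool's x, y, z in m, then the turn about the tool's z in rad. In form: [[jaw, dx, dy, dz, roll], ...]. A call has 1 to 20 rows; each row shifts and turns the commanded pose from where the row before left it, along the tool's axes as they then stand; what a row does not reach is not made up. A row lasts 1/8 s, in which the tool goes at most 62.5 mm and 10.7 degrees, less where a joint would pass 70% of its speed; a pose out of reach is approached as far as the arm can. A call is refused whole if a number of a shift passes 0.0625 or a number of a turn 0.188, either way. A call with a gripper value outside its range is refused whole. The fingers move at their own pace and stop on an object; "newtons" is the grip in N (left out, the last holds). Time passes only in rows, so rows that do not move let the fingers close. It gives the time, the measured TCP pose, the force, the opening and the grip force at its end, in the units of the state.
- manip.read_state(): the state, without advancing time (a new reading comes with each control period).
- eyes.camera(name): name is "scene" or "top"; returns a dict with "img" (420x560x3 uint8, blue, green, red), "z_map" (420x560 float32, mm along the optical axis (not along the pixel's ray), 0 where there is no reading), "fx", "fy", "cx", "cy" (pixels), "eye" and "orientation" of the camera in the world. Camera axes: x right, y down, z forward; pixel columns grow to the right and rows downward; lengths in mm; the calibration is good to about 2 mm. A picture is of the moment at which its call begins.
- ticket.sign_off(): hands the job in; it is judged then, once.
The state is a dict: "clock": time; "joints": joint angles; "qd": joint speeds; "effort": joint torques, N m; "eef_pos": TCP position; "eef_rot": TCP orientation; "wrist_force": force on the tool from outside, world axes, zero at the start; "moment": the same for the moment, N m; "finger_gap": finger opening in mm; "finger_force": force on a finger pad.
Only numpy, scipy, OpenCV 4.12 (cv2) and the standard library are available. Lean on these libraries where they do the work, as an engineer would, in place of code of your own. Each camera call takes 0.05 s, during which the arm holds its last target. There are 200 camera calls.

## Task

Pick up the sample arm, turn it so that the keyway in its hub matches the red key of the drive unit's shaft, and slide it down until the hub sits fully home on the collar. Then screw the black knurled knob clockwise as far as it goes, regripping as needed, so that the yellow tongue closes over the hub, and let go. Keep the arm upright and leave the bottle, beaker and jar where they stand.

Things in the scene. Friction and masses are not known exactly. Their poses are not given: they have to be found in the camera images.
- sample_arm: Loose sample arm, 207 mm long, about 0.45 kg (varies). Origin: centre of the underside of its steel hub; z up; x runs along the arm. Hub 64 mm across, 34 mm high, through bore 36 mm across; on the bore's +x side a keyway 16 mm wide reaches 26 mm from the axis, open above and below. Centre of mass about 25 mm along x.
- neck_grip (a point): Where to grip the sample arm: mid-width of its aluminium neck, 52 mm along x, 27 mm above its underside. The neck is 24 mm wide (along y), from x = 35 to 100 mm, and 12 to 34 mm above the underside.
- plate_center (a point): Top centre of the green disc on the sample arm's round plate (80 mm across), 135 mm from the hub's axis along x, 22 mm above the hub's underside. A rubber foot under the plate stands level with the hub's underside.
- shaft: Upright steel shaft on the drive unit; it does not turn. Origin: on its axis, on the collar's top face where the hub must sit, 72 mm above the bench; z up; x points to the red key. Key 12 mm wide, reaches 23 mm from the axis, 22 mm high plus a roof-shaped top to 28 mm. Collar 90 mm across with a red stripe out from the key. Hub home: the arm's x lies along the shaft's x, play 2 mm and 5 degrees.
- shaft_tip (a point): Top of the shaft, 50 mm above the collar face. Shaft 32 mm across, tapered over its last 6 mm.
- drive: Fixed white drive unit, 60 mm high, x = -65 to 150 mm, y = -65 to 65 mm. Origin: on the bench below the shaft's axis; x points to the knob (110 mm from the shaft). The tongue's guide block stands at x = 65 to 93 mm, 44 mm wide, its top 120 mm above the bench. The shaft's key always points within 1.15 rad of the drive's -x, away from the knob.
- lamp_top (a point): Top of the drive unit's status lamp post (green, black cap, 26 mm across), fixed at x = 45, y = -85 mm of the drive, 155 mm above the bench: an obstacle.
- knob_grip (a point): On the knob's vertical axis at the height to grip it, 145 mm above the bench. Knob: black, knurled, round, 48 mm across, 34 mm high (126 to 160 mm above the bench), yellow mark on top. The fingers can close on it in any direction; only the lamp post and perhaps the bottle stand as high nearby.
- knob (a joint): Turn of the clamp knob in rad: 0 fully unscrewed (starts at 0 to 0.9), grows clockwise seen from above, stop at 4.8. It does not rise or sink, stays where it is left and takes about 0.06 N m to turn.
- tongue_tip (a point): Middle of the upper inner edge of the yellow clamp tongue (22 mm wide, 9 mm thick, underside 108.5 mm above the bench, 2.5 mm over a seated hub). Moves toward the shaft 3.35 mm per rad of the knob: 42 mm from the axis at 0, 26 mm at the stop, over the hub's rim. If closed early it blocks the hub.
- solvent: Amber bottle, 62 mm across, 150 mm tall, blue cap; origin at the centre of its underside. Leave it alone.
- beaker: Clear beaker, 72 mm across, 95 mm tall; origin at the centre of its underside. Leave it alone.
- sample_jar: Amber jar with white lid, 56 mm across, 55 mm tall, close beside the sample arm; origin at the centre of its underside. Leave it alone.
There are look-alikes about, which are no part of the job. Of the things like the sample_arm, leave any that is orange; of the rest the smaller one is meant.

How it is judged:
By the outcome, as a careful person would: the job done as asked, in the order asked, and still so for the second after the job is handed in, with the robot touching nothing.
It also fails if it takes over 72 s, if anything falls off the work surface, if the arm or the gripper's body presses on something with over 40 N, if the wrist force passes 120 N, or if a joint passes its speed limit or range.

## Working session

There is one attempt and no reset: what is moved stays moved. The work goes in short steps, Python scripts to look and compute and a tool call to move; the robot and the scene stay as the last step left them, time stands still between calls to the robot, and variables do not carry over. Pictures are saved under pics/ and viewed, at most 10 in all, crops included, and the job is handed in when it is done.

Besides the shell and the picture viewer there is one more tool, called after ">>>" in YAML: its name, and indented under it one key for each argument. arm_command: Moves the arm, as the interface text tells. Its arguments: {"type":"object","properties":{"plan":{"type":"array"},"newtons":{"type":"number"}},"required":["plan"]}

```bash
mkdir -p pics
cat > h.py <<'E'
import numpy as np, cv2
from cell import manip, eyes, ticket
from scipy.spatial.transform import Rotation as R
def cam(n):
    c=eyes.camera(n); return c
def rot(c):
    o=np.array(c["orientation"],float)
    return o if o.shape==(3,3) else R.from_euler('xyz',o).as_matrix()
def cloud(c):
    z=c["z_map"]; v,u=np.mgrid[:z.shape[0],:z.shape[1]]
    p=np.stack([(u-c["cx"])/c["fx"]*z,(v-c["cy"])/c["fy"]*z,z],-1)
    P=p@rot(c).T+np.array(c["eye"]); P[z==0]=np.nan
    return P
E
python3 - <<'E'
from h import *
for n in("scene","top"):
    c=cam(n); cv2.imwrite(f"pics/{n}0.png",c["img"]); np.savez(f"{n}0.npz",**c)
    print(n,c["eye"],c["orientation"],c["fx"])
print(manip.read_state())
E
```

```text
scene [1237.68785503  476.15272058  903.97506349] [-2.30668846  0.01020932  2.14765695] 451.0375515175701
top [4.48178987e+02 5.79879586e-01 1.71294716e+03] [-3.09928129  0.01250254 -1.54865099] 538.7667783680073
{'clock': 0.1, 'joints': array([-1.37459134e+00,  3.00424423e-01,  1.52148064e+00,  1.64988501e-05,
        1.32073428e+00, -6.65723988e-02]), 'qd': array([ 0.0005346 , -0.00180867, -0.00276913,  0.00049752,  0.00015662,
       -0.00018427]), 'effort': array([ 9.00542891e-04, -5.32645583e+01, -3.53282940e+01,  7.09587545e-02,
        2.34971254e-02, -6.06190315e-05]), 'eef_pos': array([ 142.84121891, -530.89017523,  204.95442995]), 'eef_rot': array([-3.14054934e+00, -8.55756714e-05,  2.62773248e-01]), 'wrist_force': array([-0.20939777,  0.03365628,  0.87531372]), 'moment': array([-0.02907605, -0.0174477 ,  0.00325865]), 'finger_force': 0.0, 'finger_gap': 93.72351492897613}
```

View pics/scene0.png

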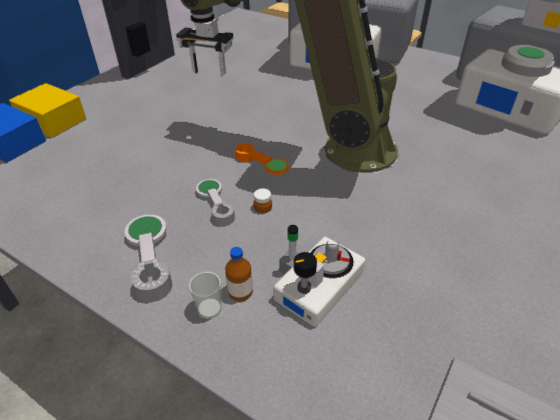

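View pics/top0.png

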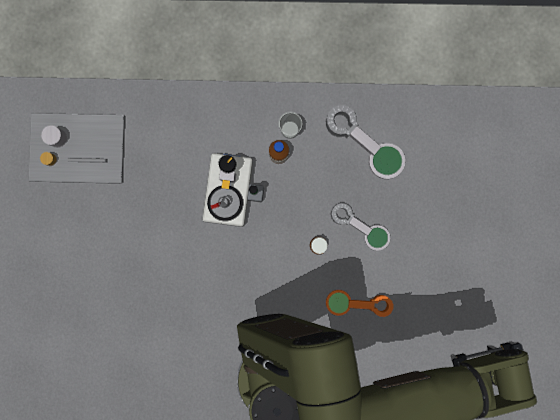

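The scene view shows the drive at (320,275) and three arm-like parts. In the top view they are:
- large white: hub (341,120), plate (387,160)
- small white: hub (343,213), plate (377,237)
- orange: hub (381,305)

The small white one fits, because it isn't orange, it is the smaller of the other two, and the jar stands beside it at (319,245). The red key is at about (213,206) and the knob at (228,163).

Run:
```python
from h import *
c=dict(np.load("top0.npz")); P=cloud(c); im=c["img"]
a=cv2.resize(im[145:235,190:280],None,fx=6,fy=6,interpolation=cv2.INTER_CUBIC)
b=cv2.resize(im[190:260,300:400],None,fx=5,fy=5,interpolation=cv2.INTER_CUBIC)
w=np.zeros((560,800,3),np.uint8); w[:540,:400]=a[:,:400]; w[:350,400:800]=b[:,100:500]
cv2.imwrite("pics/crop1.png",w)
hsv=cv2.cvtColor(im,cv2.COLOR_BGR2HSV).astype(int); H,S,V=hsv[...,0],hsv[...,1],hsv[...,2]
vv,uu=np.mgrid[:420,:560]
def rep(n,m,box):
    u0,u1,v0,v1=box; m=m&(uu>=u0)&(uu<u1)&(vv>=v0)&(vv<v1)
    q=P[m]; print(n,m.sum(),"px",uu[m].mean().round(1),vv[m].mean().round(1),"xyz med",np.nanmedian(q,0).round(1),"mean",np.nanmean(q,0).round(1),"mid",((np.nanmax(q,0)+np.nanmin(q,0))/2).round(1))
rep("green",(H>40)&(H<90)&(S>80),(355,400,220,255))
box=(325,400,195,255)
Z=P[...,2]
rep("hubtop",(Z>26)&(Z<45),(328,356,200,226))
rep("plate",(Z>14)&(Z<45),(362,395,222,255))
rep("jar",(Z>45)&(Z<65),(305,335,232,258))
rep("red",((H<8)|(H>172))&(S>120),(200,245,180,228))
rep("yellow",(H>18)&(H<32)&(S>130),(200,245,150,195))
rep("shaft",(Z>112)&(Z<128),(212,240,192,215))
rep("knob",(Z>150)&(Z<168),(210,245,145,180))
rep("lamp",(Z>140)&(Z<170),(245,270,178,205))
rep("drive",(Z>50)&(Z<70),(195,262,145,232))
rep("bottle",(Z>140)&(Z<160),(265,295,135,165))
rep("beaker",(Z>80)&(Z<105),(275,310,108,140))
rep("bench",abs(Z)<15,(300,420,260,290))
m=(Z>52)&(Z<66)&(uu>195)&(uu<262)&(vv>145)&(vv<232)
print(cv2.minAreaRect(P[m][:,:2].astype(np.float32)))
```

```text
green 289 px 377.1 237.1 xyz med [ 454.6 -302.6   22.4] mean [ 454.5 -303.    22.3] mid [ 454.9 -302.9   22.4]
hubtop 268 px 343.4 214.8 xyz med [ 518.5 -197.    34.5] mean [ 521.7 -195.2   34.3] mid [ 522.9 -195.6   34.3]
plate 546 px 375.8 236.7 xyz med [ 455.7 -300.1   22.7] mean [ 455.7 -298.9   23.5] mid [ 455.8 -297.    29.5]
jar 202 px 319.1 245.3 xyz med [ 425.9 -119.7   55.4] mean [ 425.4 -119.9   55.5] mid [ 424.8 -120.    55.1]
red 31 px 214.3 205.4 xyz med [540.2 203.2  73.6] mean [539.9 202.9  76.1] mid [540.1 203.7  78.4]
yellow 82 px 226.2 178.7 xyz med [605.2 164.2 119.5] mean [616.9 163.6 125.4] mid [633.7 165.2 111.9]
shaft 40 px 223.8 201.8 xyz med [548.1 167.7 118.6] mean [548.8 169.7 119.1] mid [548.5 171.8 119.8]
knob 228 px 226.7 163.3 xyz med [658.9 159.2 160. ] mean [658.3 159.9 159.8] mid [658.  160.4 159.2]
lamp 63 px 252.9 189.3 xyz med [585.1  81.9 155.7] mean [584.7  82.1 155.3] mid [585.6  81.9 155.2]
drive 1965 px 229.0 190.8 xyz med [590.5 149.   60.2] mean [587.  160.7  60.3] mid [591.7 151.   60. ]
bottle 80 px 278.6 146.6 xyz med [711.1   9.5 149.3] mean [711.8  10.4 149.2] mid [712.1  10.7 149.9]
beaker 116 px 290.3 122.3 xyz med [802.6 -23.8  92.6] mean [796.4 -23.   92.1] mid [792.  -22.3  91.7]
bench 3584 px 359.5 274.5 xyz med [ 3.355e+02 -2.529e+02  3.000e-01] mean [ 335.4 -253.1    0.4] mid [ 3.352e+02 -2.536e+02 -3.000e-01]
((589.6498413085938, 145.6765899658203), (172.29562377929688, 215.1465301513672), 83.61724090576172)
```

View pics/crop1.png

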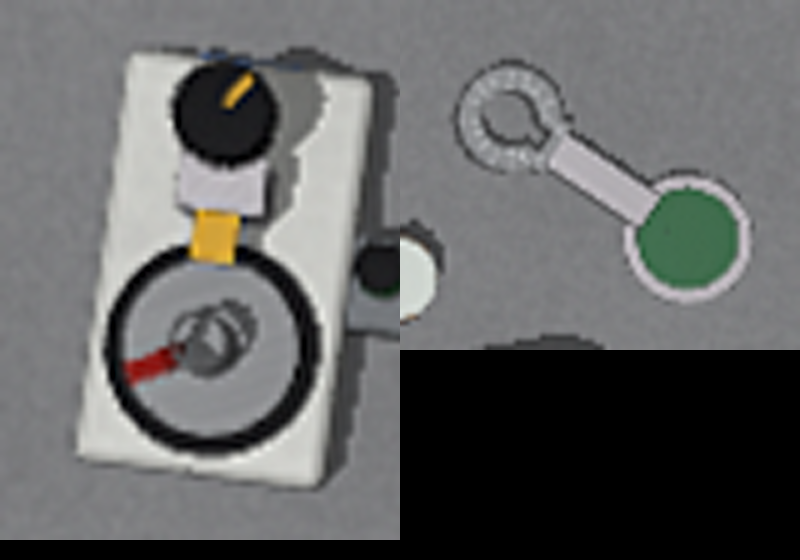

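Crop: the ring hub with its keyway toward the neck is at about (512,115), the green plate at (688,238), and the red stripe points left and slightly down from the shaft. That confirms the small white arm. Next I'll refine the hub, key and drive axes.

```bash
cat > fit.py <<'E'
from h import *
from scipy.optimize import least_squares
def fitmask(P,m,R):  # circle centre from outline of mask points, known radius
    q=P[m][:,:2]; hull=cv2.convexHull(q.astype(np.float32))[:,0]
    r=least_squares(lambda p:np.hypot(*(hull-p[:2]).T)-p[2],[*q.mean(0),R],loss='soft_l1',f_scale=1.)
    return r.x.round(1)
E
python3 - <<'E'
from fit import *
for n in("top","scene"):
    c=dict(np.load(n+"0.npz")); P=cloud(c); X,Y,Z=P[...,0],P[...,1],P[...,2]
    hsv=cv2.cvtColor(c["img"],cv2.COLOR_BGR2HSV).astype(int); H,S,V=[hsv[...,i] for i in range(3)]
    near=lambda x,y,r:np.hypot(X-x,Y-y)<r
    g=near(455,-303,60)&(H>40)&(H<90)&(S>80)&(Z>15)&(Z<30)
    gc=fitmask(P,g,33); print(n,"green",gc)
    hm=near(526,-187,50)&(Z>28)&(Z<40)
    d=np.array([526,-187])-gc[:2]; d/=np.linalg.norm(d)
    t=(P[...,:2]-gc[:2])@d
    print(" hub",fitmask(P,hm&(t>112),32),"far t",np.nanmax(t[hm]))
    nk=near(490,-240,60)&(Z>28)&(Z<40)&(t>48)&(t<92); 
    q=P[nk][:,:2]; print(" neck mean",q.mean(0).round(1),nk.sum(), cv2.fitLine(q.astype(np.float32),2,0,.01,.01).ravel().round(3))
    col=near(549,171.5,52)&(Z>66)&(Z<78); print(" collar",fitmask(P,col,45),col.sum())
    red=near(549,171.5,50)&((H<8)|(H>172))&(S>120)
    for lo,hi in((66,80),(90,105)):
        k=red&(Z>lo)&(Z<hi)
        if k.sum()>2: q=P[k].mean(0); print(" red",lo,k.sum(),q.round(1),np.degrees(np.arctan2(q[1]-171.5,q[0]-549)).round(1))
    kn=near(658,160,35)&(Z>152)&(Z<166); print(" knob",fitmask(P,kn,24))
    lp=near(585,82,25)&(Z>148)&(Z<160); print(" lamp",fitmask(P,lp,13))
    ye=near(549,171.5,75)&(H>18)&(H<32)&(S>130)&(Z>110)&(Z<124); q=P[ye]; print(" tongue",q.mean(0).round(1),"min dist",np.sort(np.hypot(q[:,0]-549,q[:,1]-171.5))[:4].round(1))
    sh=near(549,171.5,20)&(Z>119)&(Z<125); print(" tip",P[sh].mean(0).round(1),sh.sum())
E
```

```text
top green [ 454.4 -303.    29.3]
 hub [ 526.1 -189.1   30.8] far t 165.81506490981994
 neck mean [ 491.4 -242.9] 97 [   0.544    0.839  491.388 -242.911]
 collar [549.4 171.8  50.3] 557
 red 66 22 [539.3 205.   72.7] 106.2
 red 90 4 [543.9 190.7  97.7] 104.8
 knob [658.6 160.3  24.8]
 lamp [585.1  82.4  12.2]
 tongue [601.7 165.7 117.8] min dist [41.7 41.9 42.5 43.4]
 tip [547.3 171.1 121.8] 16
scene green [ 456.8 -302.5   30.3]
 hub [ 531.6 -187.7   31.9] far t 169.39085603858226
 neck mean [ 496.4 -244.9] 85 [   0.528    0.849  496.414 -244.867]
 collar [553.8 172.3  45. ] 475
 red 66 34 [543.2 201.6  72.6] 100.9
 red 90 14 [549.9 191.6  95.3] 87.5
 knob [663.  160.5  25.4]
 lamp [590.   83.3  12.6]
 tongue [604.  168.1 116.3] min dist [44.4 45.1 45.3 46.3]
 tip [560.3 174.4 120.9] 12
```

```bash
cat > go.py <<'E'
from h import *
def delta(x,y,z,yaw):
    "tool-axis shift (m) at present yaw and then turn (rad) to reach a pose, yaw in deg"
    s=manip.read_state(); p=s["eef_pos"]; M=R.from_euler('xyz',s["eef_rot"]).as_matrix()
    d=M.T@(np.array([x,y,z])-p)/1000; w=np.radians(yaw)-s["eef_rot"][2]; w=(w+np.pi)%(2*np.pi)-np.pi
    print("t",round(s["clock"],2),"tcp",p.round(1),"rot",np.degrees(s["eef_rot"]).round(2),"gap",round(s["finger_gap"],1),"F",s["wrist_force"].round(1),"M",s["moment"].round(2),"q",s["joints"].round(2))
    print("shift",d.round(4),"turn",round(-w,4))
if __name__=="__main__":
    import sys; delta(*map(float,sys.argv[1:]))
E
python3 go.py 500.5 -232.5 150 57.6
```

```text
t 0.1 tcp [ 142.8 -530.9  205. ] rot [-179.94   -0.     15.06] gap 93.7 F [-0.2  0.   0.9] M [-0.03 -0.02  0.  ] q [-1.37  0.3   1.52  0.    1.32 -0.07]
shift [ 0.4229 -0.1952  0.0552] turn -0.7425
```

>>> arm_command:
  plan:
    - [0, 0.03, -0.014, 0.004, 0]
    - [0, 0.03, -0.014, 0.004, 0]
    - [0, 0.03, -0.014, 0.004, 0]
    - [0, 0.03, -0.014, 0.004, 0]
    - [0, 0.03, -0.014, 0.004, 0]
    - [0, 0.03, -0.014, 0.004, 0]
    - [0, 0.03, -0.014, 0.004, 0]
    - [0, 0.03, -0.014, 0.004, 0]
    - [0, 0.03, -0.014, 0.004, 0]
    - [0, 0.03, -0.014, 0.004, 0]
    - [0, 0.03, -0.014, 0.004, 0]
    - [0, 0.03, -0.014, 0.004, 0]
    - [0, 0.03, -0.014, 0.004, 0]
    - [0, 0.033, -0.013, 0.003, 0]
    - [0, 0, 0, 0, -0.15]
    - [0, 0, 0, 0, -0.15]
    - [0, 0, 0, 0, -0.15]
    - [0, 0, 0, 0, -0.15]
    - [0, 0, 0, 0, -0.1425]
    - [0, 0, 0, 0, 0]
  newtons: 40

```text
clock: 2.6
eef_pos: [500.6, -232.8, 150.2]
eef_rot: [-3.141, 0.0, 1.004]
wrist_force: [-0.0, -1.3, -0.5]
finger_gap: 46.9
finger_force: 0.0
```

```bash
python3 go.py 500.5 -232.5 8.5 57.6
```

```text
t 2.6 tcp [ 500.6 -232.8  150.2] rot [-179.96    0.     57.55] gap 46.9 F [-0.  -1.3 -0.5] M [-0.04 -0.04  0.01] q [-0.5   0.36  1.58  0.    1.21  0.06]
shift [ 3.000e-04 -1.000e-04  1.417e-01] turn -0.0009
```

>>> arm_command:
  plan:
    - [0, 0, 0, 0.03, 0]
    - [0, 0, 0, 0.03, 0]
    - [0, 0, 0, 0.03, 0]
    - [0, 0, 0, 0.025, 0]
    - [0, 0, 0, 0.017, 0]
    - [0, 0, 0, 0.01, 0]
    - [0, 0, 0, 0, 0]
    - [-1, 0, 0, 0, 0]
    - [-1, 0, 0, 0, 0]
    - [-1, 0, 0, 0, 0]
    - [-1, 0, 0, 0, 0]
    - [-1, 0, 0, 0, 0]
    - [-1, 0, 0, 0, 0]
  newtons: 40

```text
clock: 4.22
eef_pos: [500.6, -232.8, 8.9]
eef_rot: [-3.141, 0.0, 1.005]
wrist_force: [-5.1, 2.6, 6.5]
finger_gap: 23.7
finger_force: 40.0
```

```bash
python3 go.py 500.5 -232.5 8.5 57.6
```

```text
t 4.22 tcp [ 500.6 -232.8    8.9] rot [-1.7998e+02  1.0000e-02  5.7610e+01] gap 23.7 F [-5.1  2.6  6.5] M [0.43 0.79 0.15] q [-0.5   0.55  1.68 -0.    0.92  0.06]
shift [ 0.0003 -0.0002  0.0004] turn 0.0002
```

Gripped, gap 23.7 mm. The last joint can't make the whole turn in one grasp, so I'll lift, turn -60°, set down and regrip half a turn round.

>>> arm_command:
  plan:
    - [-1, 0, 0, -0.01, 0]
    - [-1, 0, 0, -0.02, 0]
    - [-1, 0, 0, -0.025, 0]
    - [-1, 0, 0, -0.025, 0]
    - [-1, 0, 0, 0, 0.1]
    - [-1, 0, 0, 0, 0.15]
    - [-1, 0, 0, 0, 0.15]
    - [-1, 0, 0, 0, 0.15]
    - [-1, 0, 0, 0, 0.15]
    - [-1, 0, 0, 0, 0.15]
    - [-1, 0, 0, 0, 0.15]
    - [-1, 0, 0, 0, 0.047]
    - [-1, 0, 0, 0, 0]
    - [-1, 0, 0, 0.025, 0]
    - [-1, 0, 0, 0.025, 0]
    - [-1, 0, 0, 0.02, 0]
    - [-1, 0, 0, 0.006, 0]
    - [-1, 0, 0, 0.003, 0]
    - [-1, 0, 0, 0, 0]

```text
clock: 6.6
eef_pos: [501.0, -233.1, 10.0]
eef_rot: [3.141, -0.001, -0.041]
wrist_force: [-1.2, -0.2, -5.3]
finger_gap: 23.4
finger_force: 40.0
```

```bash
python3 go.py 500.6 -232.8 8 -2.4
```

```text
t 6.6 tcp [ 501.  -233.1   10. ] rot [ 1.7998e+02 -4.0000e-02 -2.3700e+00] gap 23.4 F [-1.2 -0.2 -5.3] M [-0.    0.15  0.04] q [-0.5   0.54  1.68 -0.    0.92  1.11]
shift [-0.0004 -0.0002  0.002 ] turn 0.0005
```

>>> arm_command:
  plan:
    - [-1, 0, 0, 0.0015, 0]
    - [-1, 0, 0, 0, 0]
    - [0, 0, 0, 0, 0]
    - [0, 0, 0, 0, 0]
    - [0, 0, 0, 0, 0]
    - [0, 0, 0, -0.03, 0]
    - [0, 0, 0, -0.03, 0]
    - [0, 0, 0, 0, -0.1416]
    - [0, 0, 0, 0, -0.18]
    - [0, 0, 0, 0, -0.18]
    - [0, 0, 0, 0, -0.18]
    - [0, 0, 0, 0, -0.18]
    - [0, 0, 0, 0, -0.18]
    - [0, 0, 0, 0, -0.18]
    - [0, 0, 0, 0, -0.18]
    - [0, 0, 0, 0, -0.18]
    - [0, 0, 0, 0, -0.18]

```text
clock: 8.72
eef_pos: [500.7, -232.9, 67.9]
eef_rot: [3.141, 0.0, 1.726]
wrist_force: [0.3, 0.0, -0.1]
finger_gap: 46.8
finger_force: 0.0
```

>>> arm_command:
  plan:
    - [0, 0, 0, 0, -0.18]
    - [0, 0, 0, 0, -0.18]
    - [0, 0, 0, 0, -0.18]
    - [0, 0, 0, 0, -0.18]
    - [0, 0, 0, 0, -0.18]
    - [0, 0, 0, 0, -0.18]
    - [0, 0, 0, 0, -0.18]
    - [0, 0, 0, 0, -0.12]
    - [0, 0, 0, 0, 0]

```text
clock: 9.85
eef_pos: [500.7, -232.9, 68.0]
eef_rot: [-3.142, 0.0, 3.099]
wrist_force: [0.3, 0.3, -0.6]
finger_gap: 46.8
finger_force: 0.0
```

Run:
```python
from fit import *
from go import delta
delta(501,-233.1,8,177.6)
c=cam("top"); P=cloud(c); X,Y,Z=P[...,0],P[...,1],P[...,2]
im=c["img"]; cv2.imwrite("pics/top1.png",cv2.resize(im[140:290,300:440],None,fx=4,fy=4))
hsv=cv2.cvtColor(im,cv2.COLOR_BGR2HSV).astype(int); H,S,V=[hsv[...,i] for i in range(3)]
g=(np.hypot(X-418,Y+231)<60)&(H>40)&(H<90)&(S>80)&(Z>15)&(Z<30); print(fitmask(P,g,33),g.sum())
hm=(np.hypot(X-553,Y+235)<50)&(Z>28)&(Z<40)&(X>533); print(fitmask(P,hm,32),hm.sum())
```

```text
t 9.85 tcp [ 500.7 -232.9   68. ] rot [-1.8000e+02  1.0000e-02  1.7757e+02] gap 46.8 F [ 0.3  0.3 -0.6] M [ 0.05 -0.19  0.06] q [-0.5   0.46  1.65  0.    1.04 -2.03]
shift [-0.0003 -0.0002  0.06  ] turn -0.0006Traceback (most recent call last):
  File "<stdin>", line 7, in <module>
  File "fit.py", line 4, in fitmask
    q=P[m][:,:2]; hull=cv2.convexHull(q.astype(np.float32))[:,0]
                       ~~~~~~~~~~~~~~~~~~~~~~~~~~~~~~~~~~~~^^^^^
TypeError: 'NoneType' object is not subscriptable
```

>>> arm_command:
  plan:
    - [0, 0, 0, 0.025, 0]
    - [0, 0, 0, 0.025, 0]
    - [0, 0, 0, 0.01, 0]
    - [0, 0, 0, 0, 0]
    - [-1, 0, 0, 0, 0]
    - [-1, 0, 0, 0, 0]
    - [-1, 0, 0, 0, 0]
    - [-1, 0, 0, 0, 0]
    - [-1, 0, 0, 0, 0]
    - [-1, 0, 0, 0, 0]
    - [-1, 0, 0, -0.01, 0]
    - [-1, 0, 0, -0.03, 0]
    - [-1, 0, 0, -0.04, 0]
    - [-1, 0, 0, -0.04, 0]
    - [-1, 0, 0, -0.04, 0]
    - [-1, 0, 0, -0.032, 0]
    - [-1, 0, 0, 0, 0]
  newtons: 45

```text
clock: 12.02
eef_pos: [501.2, -233.1, 201.8]
eef_rot: [-3.14, 0.003, 3.1]
wrist_force: [-1.0, -0.8, -5.7]
finger_gap: 23.4
finger_force: 45.0
```

Run:
```python
from h import *
from go import delta
k=np.radians(108)
for b in((551,172),):
    delta(b[0]+52*np.cos(k),b[1]+52*np.sin(k),200,108)
```

```text
t 12.03 tcp [ 501.2 -233.1  201.8] rot [-1.7992e+02  1.7000e-01  1.7761e+02] gap 23.4 F [-1.  -0.8 -5.7] M [0.06 0.03 0.03] q [-0.5   0.31  1.52  0.    1.31 -2.03]
shift [-0.0148  0.4556  0.0011] turn 1.2149
```

>>> arm_command:
  plan:
    - [-1, -0.001, 0.02, 0, 0]
    - [-1, -0.001, 0.034, 0, 0]
    - [-1, -0.001, 0.034, 0, 0]
    - [-1, -0.001, 0.034, 0, 0]
    - [-1, -0.001, 0.034, 0, 0]
    - [-1, -0.001, 0.034, 0, 0]
    - [-1, -0.001, 0.034, 0, 0]
    - [-1, -0.001, 0.034, 0, 0]
    - [-1, -0.001, 0.034, 0, 0]
    - [-1, -0.001, 0.034, 0, 0]
    - [-1, -0.001, 0.034, 0, 0]
    - [-1, -0.001, 0.034, 0, 0]
    - [-1, -0.001, 0.034, 0, 0]
    - [-1, -0.002, 0.0275, 0, 0]
    - [-1, 0, 0, 0, 0]

```text
clock: 13.9
eef_pos: [533.3, 223.5, 197.7]
eef_rot: [-3.141, -0.003, 3.102]
wrist_force: [-0.3, -0.7, -6.7]
finger_gap: 23.6
finger_force: 45.0
```

>>> arm_command:
  plan:
    - [-1, 0, 0, 0, 0.1]
    - [-1, 0, 0, 0, 0.15]
    - [-1, 0, 0, 0, 0.15]
    - [-1, 0, 0, 0, 0.15]
    - [-1, 0, 0, 0, 0.15]
    - [-1, 0, 0, 0, 0.15]
    - [-1, 0, 0, 0, 0.15]
    - [-1, 0, 0, 0, 0.15]
    - [-1, 0, 0, 0, 0.065]
    - [-1, 0, 0, 0, 0]
    - [-1, 0, 0, 0, 0]

```text
clock: 15.28
eef_pos: [534.3, 221.4, 199.4]
eef_rot: [-3.141, -0.0, 1.886]
wrist_force: [0.1, -0.1, -4.1]
finger_gap: 23.5
finger_force: 45.0
```

Run:
```python
from fit import *
from go import delta
k=np.radians(108)
delta(551+52*np.cos(k),172+52*np.sin(k),200,108)
for n in("top","scene"):
    c=cam(n); np.savez(n+"2.npz",**c); P=cloud(c); X,Y,Z=P[...,0],P[...,1],P[...,2]; im=c["img"]
    hm=(np.hypot(X-549,Y-172)<60)&(Z>215)&(Z<240); print(n,hm.sum(),P[hm].mean(0) if hm.any() else'')
    cv2.imwrite(f"pics/{n}2.png",cv2.resize(im[130:250,160:300] if n=="top" else im[180:330,240:400],None,fx=4,fy=4,interpolation=cv2.INTER_CUBIC))
w=[cv2.imread(f"pics/{n}2.png") for n in("top","scene")]
h=max(a.shape[0] for a in w); w=[cv2.copyMakeBorder(a,0,h-a.shape[0],0,0,0) for a in w]
w=np.hstack(w); cv2.imwrite("pics/both2.png",cv2.resize(w,None,fx=.66,fy=.66))
```

```text
t 15.28 tcp [534.3 221.4 199.4] rot [-179.95   -0.    108.08] gap 23.5 F [ 0.1 -0.1 -4.1] M [ 0.13 -0.07 -0.  ] q [0.33 0.37 1.44 0.   1.33 0.01]
shift [-0.0001  0.0006 -0.0006] turn 0.0014
top 220 [550.90069292 161.93687408 224.53947189]
scene 437 [559.84928139 178.90055271 222.81671944]
```

View pics/both2.png

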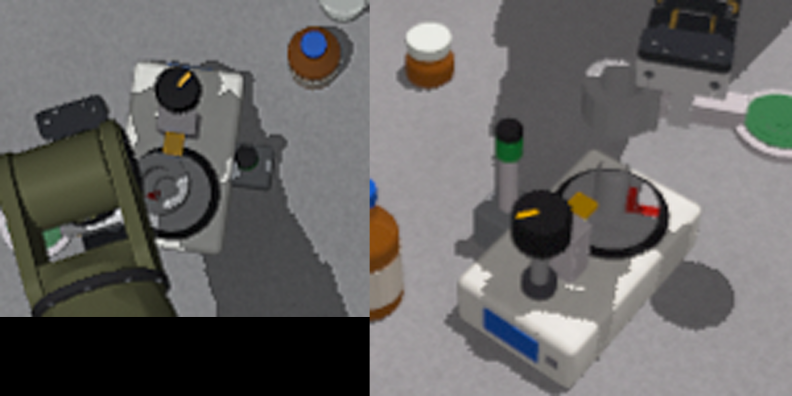

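Top view: the hub ring is over the collar at about (165,190), with the key visible through the bore at (152,195). Scene view: the hub hangs at (620,95) above the shaft. I'll measure the hub's offset from the collar within each camera.

Run:
```python
from fit import *
for n,cc in(("top",(549.4,171.8)),("scene",(553.8,172.3))):
    c=dict(np.load(n+"2.npz")); P=cloud(c); X,Y,Z=P[...,0],P[...,1],P[...,2]
    s=(np.hypot(X-cc[0],Y-cc[1])<45)&(Z>222)&(Z<229)
    hull=P[s][:,:2]; a=np.arctan2(hull[:,1]-cc[1],hull[:,0]-cc[0])
    # outer arc: farthest point per angle bin
    pts=[]
    for b in np.arange(-np.pi,np.pi,.12):
        k=(a>=b)&(a<b+.12)
        if k.any():
            r=np.hypot(*(hull[k]-cc).T); j=r.argmax(); pts.append([*hull[k][j],np.degrees(b),r.max()])
    pts=np.array(pts); print(n,np.round(pts[:,2:],0).astype(int).tolist())
    sel=pts[(pts[:,2]>-150)&(pts[:,2]<30)]
    f=least_squares(lambda p:np.hypot(*(sel[:,:2]-p).T)-32,cc,loss='soft_l1'); print(f.x.round(1),"off",(f.x-cc).round(1),f.fun.round(1))
    print("z",np.median(Z[s]))
```

```text
top [[-180, 30], [-173, 31], [-166, 31], [-159, 29], [-152, 32], [-146, 30], [-139, 33], [-132, 33], [-125, 32], [-118, 29], [-111, 30], [-104, 32], [-97, 30], [-91, 31], [-84, 31], [-77, 32], [-70, 32], [-63, 32], [-56, 32], [-49, 28], [-42, 32], [-36, 30], [-29, 31], [-22, 29], [-15, 32], [-8, 28], [-1, 31], [6, 31], [13, 29], [19, 24], [26, 31], [33, 30], [40, 26], [47, 22], [54, 21], [143, 20], [150, 25], [157, 26], [164, 29], [171, 30]]
[548.1 172.5] off [-1.3  0.7] [-3.   0.6  0.6  0.  -3.2 -2.1 -0.1 -1.  -0.8  0.   0.8  1.6  1.6  1.1
 -3.   1.2 -0.4  0.8 -1.4  1.2 -2.6  0.   0.3 -2.  -7.   0.1]
z 225.00950063624987
scene [[-180, 28], [-173, 32], [-166, 33], [-159, 30], [-152, 32], [-146, 33], [-139, 32], [-132, 35], [-125, 32], [-118, 31], [-111, 34], [-104, 33], [-97, 31], [-91, 32], [-84, 31], [-77, 32], [-70, 32], [-63, 31], [-56, 32], [-49, 32], [-42, 31], [-36, 30], [-29, 32], [-22, 31], [-15, 33], [-8, 33], [-1, 32], [6, 31], [13, 31], [19, 32], [26, 32], [33, 30], [40, 30], [47, 32], [54, 32], [61, 32], [68, 27], [74, 29], [81, 37], [88, 41], [95, 41], [102, 40], [109, 35], [171, 20], [178, 23]]
[553.3 172.3] off [-0.5 -0. ] [ 0.9  0.   2.2 -0.2 -0.8  1.5  0.4 -0.9  0.3 -1.2  0.4 -0.3 -0.5  0.
  0.8 -0.4 -1.4  0.3 -0.4  1.6  1.4  0.3 -0.3 -0.7  0.3  0.9]
z 223.74702582402267
```

>>> arm_command:
  plan:
    - [-1, 0, 0.0008, 0.015, 0]
    - [-1, 0, 0, 0.02, 0]
    - [-1, 0, 0, 0.02, 0]
    - [-1, 0, 0, 0.01, 0]
    - [-1, 0, 0, 0.004, 0]
    - [-1, 0, 0, 0.004, 0]
    - [-1, 0, 0, 0.004, 0]
    - [-1, 0, 0, 0.004, 0]
    - [-1, 0, 0, 0, 0]

```text
clock: 16.5
eef_pos: [535.3, 221.8, 118.7]
eef_rot: [-3.141, 0.0, 1.885]
wrist_force: [0.3, 0.1, -5.3]
finger_gap: 23.5
finger_force: 45.0
```

```bash
python3 go.py 535 221.6 80.5 108
```

```text
t 16.5 tcp [535.3 221.8 118.7] rot [-179.98    0.    108.  ] gap 23.5 F [ 0.3  0.1 -5.3] M [ 0.09 -0.04 -0.02] q [ 0.33  0.45  1.53 -0.    1.17  0.02]
shift [-0.0001 -0.0003  0.0382] turn -0.0
```

>>> arm_command:
  plan:
    - [-1, 0, 0, 0.004, 0]
    - [-1, 0, 0, 0.004, 0]
    - [-1, 0, 0, 0.003, 0]
    - [-1, 0, 0, 0.003, 0]
    - [-1, 0, 0, 0.003, 0]
    - [-1, 0, 0, 0.003, 0]
    - [-1, 0, 0, 0, 0]

```text
clock: 17.38
eef_pos: [535.3, 221.8, 98.7]
eef_rot: [-3.141, 0.0, 1.885]
wrist_force: [0.4, 0.0, -5.6]
finger_gap: 23.9
finger_force: 45.0
```

```bash
python3 go.py 535 221.6 80.5 108
```

```text
t 17.38 tcp [535.3 221.8  98.7] rot [-179.98    0.    108.  ] gap 23.9 F [ 0.4  0.  -5.6] M [ 0.08 -0.06  0.03] q [ 0.33  0.47  1.55 -0.    1.13  0.02]
shift [-0.0001 -0.0004  0.0182] turn -0.0001
```

>>> arm_command:
  plan:
    - [-1, 0, 0, 0.004, 0]
    - [-1, 0, 0, 0.004, 0]
    - [-1, 0, 0, 0.004, 0]
    - [-1, 0, 0, 0.003, 0]
    - [-1, 0, 0, 0.001, 0]
    - [-1, 0, 0, 0.001, 0]
    - [-1, 0, 0, 0, 0]

```text
clock: 18.25
eef_pos: [535.4, 221.8, 82.0]
eef_rot: [3.142, -0.0, 1.885]
wrist_force: [0.0, 0.9, -6.4]
finger_gap: 23.5
finger_force: 45.0
```

```bash
python3 go.py 535 221.6 80.5 108
```

```text
t 18.25 tcp [535.4 221.8  82. ] rot [180.  -0. 108.] gap 23.5 F [ 0.   0.9 -6.4] M [ 0.13 -0.1   0.02] q [0.33 0.49 1.56 0.   1.09 0.02]
shift [-0.0001 -0.0005  0.0015] turn -0.0001
```

>>> arm_command:
  plan:
    - [-1, 0, 0, 0.001, 0]
    - [-1, 0, 0, 0.0005, 0]
    - [-1, 0, 0, 0, 0]

```text
clock: 18.62
eef_pos: [535.5, 221.9, 80.6]
eef_rot: [3.141, -0.0, 1.885]
wrist_force: [-0.1, 0.5, -4.9]
finger_gap: 23.7
finger_force: 45.0
```

```bash
python3 go.py 535 221.6 80.5 108
```

```text
t 18.62 tcp [535.5 221.9  80.6] rot [179.98  -0.   108.  ] gap 23.7 F [-0.1  0.5 -4.9] M [ 0.05 -0.01 -0.04] q [0.33 0.49 1.56 0.   1.09 0.02]
shift [-0.0001 -0.0006  0.0001] turn -0.0
```

>>> arm_command:
  plan:
    - [-1, 0, 0, 0.0007, 0]
    - [-1, 0, 0, 0.0006, 0]
    - [-1, 0, 0, 0, 0]

```text
clock: 19.0
eef_pos: [535.5, 222.0, 80.5]
eef_rot: [3.141, -0.0, 1.885]
wrist_force: [-6.3, -1.1, 10.2]
finger_gap: 23.7
finger_force: 45.0
```

Contact at home height (about 10 N). Now release and rise.

>>> arm_command:
  plan:
    - [0, 0, 0, 0, 0]
    - [0, 0, 0, 0, 0]
    - [0, 0, 0, 0, 0]
    - [0, 0, 0, -0.02, 0]
    - [0, 0, 0, -0.04, 0]
    - [0, 0, 0, -0.04, 0]
    - [0, 0, 0, -0.04, 0]
    - [0, 0, 0, 0, 0]

```text
clock: 20.0
eef_pos: [536.4, 222.2, 222.2]
eef_rot: [3.136, -0.0, 1.885]
wrist_force: [0.3, 0.6, -0.7]
finger_gap: 46.9
finger_force: 0.0
```

Run:
```python
from fit import *
from go import delta
delta(660.8,160.4,215,90)
for n,cc in(("top",(549.4,171.8)),("scene",(553.8,172.3))):
    c=cam(n); np.savez(n+"3.npz",**c); P=cloud(c); X,Y,Z=P[...,0],P[...,1],P[...,2]
    s=(np.hypot(X-cc[0],Y-cc[1])<45)&(Z>95)&(Z<116); q=P[s]
    A=np.c_[q[:,:2]-cc,np.ones(len(q))]; w=least_squares(lambda p:A@p-q[:,2],[0,0,106],loss='soft_l1').x
    print(n,s.sum(),"hub plane tilt/height",w.round(3))
    b=np.array([n=="scene" and 663 or 658.6,160.4]); cv2.imwrite(f"pics/{n}3.png",c["img"])
im=cv2.imread("pics/scene3.png")[180:330,240:400]; cv2.imwrite("pics/s3.png",cv2.resize(im,None,fx=4,fy=4,interpolation=cv2.INTER_CUBIC))
```

```text
t 20.0 tcp [536.4 222.2 222.2] rot [179.69  -0.   108.  ] gap 46.9 F [ 0.3  0.6 -0.7] M [-0.05 -0.09 -0.05] q [ 0.33  0.35  1.41 -0.    1.37  0.02]
shift [-0.0972  0.0991  0.0077] turn 0.3142
top 274 hub plane tilt/height [-1.6000e-02 -4.5000e-02  1.0628e+02]
scene 494 hub plane tilt/height [ 5.00000e-03 -1.70000e-02  1.04794e+02]
```

View pics/s3.png

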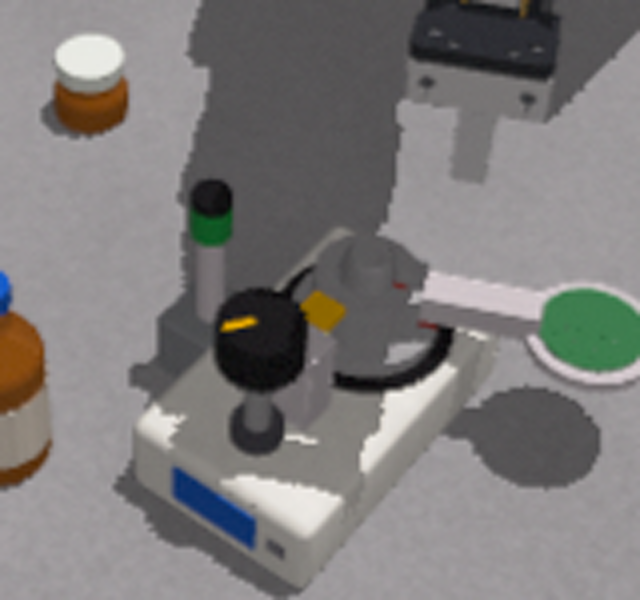

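Scene crop: the hub sits flat on the collar at (370,280) with its top 106 mm above the bench, as it should be when home, and the arm points along the red stripe. The tongue at (322,310) is still open. Next is the knob, starting near the low end of the last joint so one grasp turns it a long way.

>>> arm_command:
  plan:
    - [0.5, -0.02, 0.02, 0, 0]
    - [0.5, -0.02, 0.02, 0, 0]
    - [0.5, -0.02, 0.02, 0, 0]
    - [0.5, -0.02, 0.02, 0, 0]
    - [0.5, -0.0172, 0.0191, 0, 0]
    - [0.5, 0, 0, 0, -0.17]
    - [0.5, 0, 0, 0, -0.18]
    - [0.5, 0, 0, 0, -0.18]
    - [0.5, 0, 0, 0, -0.18]
    - [0.5, 0, 0, 0, -0.18]
    - [0.5, 0, 0, 0, -0.18]
    - [0.5, 0, 0, 0, -0.18]
    - [0.5, 0, 0, 0, -0.18]
    - [0.5, 0, 0, 0, -0.18]
    - [0.5, 0, 0, 0, -0.18]
    - [0.5, 0, 0, 0, -0.18]
    - [0.5, 0, 0, 0, -0.18]
    - [0.5, 0, 0, 0, -0.17]
    - [0.5, 0, 0, 0, 0]

```text
clock: 22.48
eef_pos: [659.4, 159.9, 217.4]
eef_rot: [3.14, -0.002, -2.079]
wrist_force: [-1.7, -0.7, -1.3]
finger_gap: 70.6
finger_force: 0.0
```

```bash
python3 go.py 660.8 160.4 126 241
```

```text
t 22.48 tcp [659.4 159.9 217.4] rot [ 1.7989e+02 -9.0000e-02 -1.1914e+02] gap 70.6 F [-1.7 -0.7 -1.3] M [ 0.12 -0.06 -0.03] q [ 0.18  0.59  1.08 -0.    1.47 -2.45]
shift [-0.0013 -0.0012  0.0914] turn -0.0024
```

>>> arm_command:
  plan:
    - [0.5, -0.001, -0.001, 0.02, 0]
    - [0.5, 0, 0, 0.025, 0]
    - [0.5, 0, 0, 0.025, 0]
    - [0.5, 0, 0, 0.015, 0]
    - [0.5, 0, 0, 0.006, 0]
    - [0.5, 0, 0, 0, 0]
    - [-1, 0, 0, 0, 0]
    - [-1, 0, 0, 0, 0]
    - [-1, 0, 0, 0, 0]
    - [-1, 0, 0, 0, 0]
    - [-1, 0, 0, 0, 0]
  newtons: 15

```text
clock: 23.85
eef_pos: [660.1, 161.1, 128.7]
eef_rot: [3.139, -0.0, -2.078]
wrist_force: [-10.0, 2.0, 5.0]
finger_gap: 47.6
finger_force: 15.0
```

```bash
python3 go.py 660.8 160.4 126 241
```

```text
t 23.85 tcp [660.1 161.1 128.7] rot [ 1.7988e+02 -2.0000e-02 -1.1905e+02] gap 47.6 F [-10.   2.   5.] M [ 0.67  1.62 -0.05] q [ 0.19  0.66  1.18  0.    1.3  -2.45]
shift [ 0.0003 -0.0009  0.0027] turn -0.0009
```

>>> arm_command:
  plan:
    - [-1, 0, 0.0008, 0, 0]
    - [-1, 0, 0, 0, 0.1]
    - [-1, 0, 0, 0, 0.14]
    - [-1, 0, 0, 0, 0.14]
    - [-1, 0, 0, 0, 0.14]
    - [-1, 0, 0, 0, 0.14]
    - [-1, 0, 0, 0, 0.14]
    - [-1, 0, 0, 0, 0.14]
    - [-1, 0, 0, 0, 0.14]
    - [-1, 0, 0, 0, 0.14]
    - [-1, 0, 0, 0, 0.14]
    - [-1, 0, 0, 0, 0]

```text
clock: 25.35
eef_pos: [660.1, 161.2, 128.7]
eef_rot: [3.141, -0.0, 2.843]
wrist_force: [-4.2, 1.4, 3.8]
finger_gap: 47.7
finger_force: 15.0
```

```bash
python3 go.py 660.1 161.1 126 241
```

```text
t 25.35 tcp [660.1 161.2 128.7] rot [ 1.7997e+02 -2.0000e-02  1.6289e+02] gap 47.7 F [-4.2  1.4  3.8] M [ 0.46  0.68 -0.08] q [ 0.19  0.65  1.19  0.    1.3  -1.09]
shift [-0.     -0.0001  0.0027] turn -1.3633
```

>>> arm_command:
  plan:
    - [-1, 0, 0, 0, 0.1]
    - [-1, 0, 0, 0, 0.15]
    - [-1, 0, 0, 0, 0.15]
    - [-1, 0, 0, 0, 0.15]
    - [-1, 0, 0, 0, 0.15]
    - [-1, 0, 0, 0, 0.15]
    - [-1, 0, 0, 0, 0.15]
    - [-1, 0, 0, 0, 0.15]
    - [-1, 0, 0, 0, 0.15]
    - [-1, 0, 0, 0, 0.15]
    - [-1, 0, 0, 0, 0.15]
    - [-1, 0, 0, 0, 0.15]
    - [-1, 0, 0, 0, 0.15]
    - [-1, 0, 0, 0, 0.15]
    - [-1, 0, 0, 0, 0.15]
    - [-1, 0, 0, 0, 0.15]
    - [-1, 0, 0, 0, 0]

```text
clock: 27.48
eef_pos: [660.3, 161.2, 128.6]
eef_rot: [-3.141, -0.0, 0.496]
wrist_force: [-5.0, 3.3, 5.3]
finger_gap: 48.2
finger_force: 15.0
```

```bash
python3 go.py 660.1 161.1 126 241
```

```text
t 27.48 tcp [660.3 161.2 128.6] rot [-1.7998e+02 -2.0000e-02  2.8410e+01] gap 48.2 F [-5.   3.3  5.3] M [ 0.47  0.77 -0.04] q [0.19 0.65 1.19 0.   1.3  1.26]
shift [-0.0002 -0.      0.0026] turn 2.5728
```

>>> arm_command:
  plan:
    - [-1, 0, 0, 0, 0.1]
    - [-1, 0, 0, 0, 0.12]
    - [-1, 0, 0, 0, 0.12]
    - [-1, 0, 0, 0, 0.12]
    - [-1, 0, 0, 0, 0.12]
    - [-1, 0, 0, 0, 0.12]
    - [-1, 0, 0, 0, 0.1]
    - [-1, 0, 0, 0, 0.1]
    - [-1, 0, 0, 0, 0.1]
    - [-1, 0, 0, 0, 0.1]
    - [-1, 0, 0, 0, 0.1]
    - [-1, 0, 0, 0, 0]

```text
clock: 28.98
eef_pos: [660.7, 160.7, 128.5]
eef_rot: [-3.141, -0.001, -0.701]
wrist_force: [0.9, -0.1, 3.7]
finger_gap: 47.8
finger_force: 15.0
```

Run:
```python
from fit import *
from go import delta
delta(660,161,126,0)
for n,cc in(("top",(549.4,171.8)),("scene",(553.8,172.3))):
    c=cam(n); P=cloud(c); X,Y,Z=P[...,0],P[...,1],P[...,2]
    hsv=cv2.cvtColor(c["img"],cv2.COLOR_BGR2HSV).astype(int); H,S=hsv[...,0],hsv[...,1]
    ye=(np.hypot(X-cc[0],Y-cc[1])<75)&(H>15)&(H<34)&(S>110)&(Z>108)&(Z<126); q=P[ye]
    print(n,ye.sum(),np.sort(np.hypot(*(q[:,:2]-cc).T))[:6].round(1) if len(q) else '')
```

```text
t 28.98 tcp [660.7 160.7 128.5] rot [-1.7996e+02 -5.0000e-02 -4.0190e+01] gap 47.8 F [ 0.9 -0.1  3.7] M [0.12 0.03 0.03] q [ 0.18  0.65  1.19 -0.    1.3   2.46]
shift [-0.0007  0.0002  0.0025] turn -0.7015
top 0 
scene 0
```

>>> arm_command:
  plan:
    - [0.5, 0, 0, 0, 0]
    - [0.5, 0, 0, 0, 0]
    - [0.5, 0, 0, 0, 0]
    - [0.5, 0, 0, -0.03, 0]
    - [0.5, 0, 0, -0.03, 0]
    - [0.5, 0, 0, -0.03, -0.17]
    - [0.5, 0, 0, 0, -0.18]
    - [0.5, 0, 0, 0, -0.18]
    - [0.5, 0, 0, 0, -0.18]
    - [0.5, 0, 0, 0, -0.18]
    - [0.5, 0, 0, 0, -0.18]
    - [0.5, 0, 0, 0, -0.18]
    - [0.5, 0, 0, 0, -0.18]
    - [0.5, 0, 0, 0, -0.18]
    - [0.5, 0, 0, 0, -0.18]
    - [0.5, 0, 0, 0, -0.18]
    - [0.5, 0, 0, 0, -0.18]
    - [0.5, 0, 0, 0, -0.17]
    - [0.5, 0, 0, 0, 0]

```text
clock: 31.45
eef_pos: [660.3, 160.7, 218.0]
eef_rot: [-3.141, 0.0, 1.614]
wrist_force: [-0.1, -0.3, 0.3]
finger_gap: 70.6
finger_force: 0.0
```

Run:
```python
from fit import *
from go import delta
delta(660,160.9,126,0)
for n,cc in(("top",(549.4,171.8)),("scene",(553.8,172.3))):
    c=cam(n); P=cloud(c); X,Y,Z=P[...,0],P[...,1],P[...,2]
    hsv=cv2.cvtColor(c["img"],cv2.COLOR_BGR2HSV).astype(int); H,S=hsv[...,0],hsv[...,1]
    ye=(np.hypot(X-cc[0],Y-cc[1])<75)&(H>15)&(H<34)&(S>110)&(Z>108)&(Z<126); q=P[ye]
    print(n,ye.sum(),np.sort(np.hypot(*(q[:,:2]-cc).T))[:6].round(1) if len(q) else '')
    im=c["img"]; a=im[130:250,160:300] if n=="top" else im[180:330,240:400]
    cv2.imwrite(f"pics/{n}4.png",cv2.resize(a,None,fx=3,fy=3,interpolation=cv2.INTER_CUBIC))
w=[cv2.imread(f"pics/{n}4.png") for n in("top","scene")]; w[0]=cv2.resize(w[0],(320,274)); w[0]=cv2.copyMakeBorder(w[0],0,176,0,0,0)
cv2.imwrite("pics/both4.png",np.hstack(w))
```

```text
t 31.45 tcp [660.3 160.7 218. ] rot [-179.98    0.     92.48] gap 70.6 F [-0.1 -0.3  0.3] M [ 0.02 -0.12 -0.  ] q [0.18 0.59 1.07 0.   1.47 0.14]
shift [ 0.0002 -0.0003  0.092 ] turn 1.6141
top 0 
scene 122 [26.4 26.5 27.  27.8 27.8 28.1]
```

View pics/both4.png

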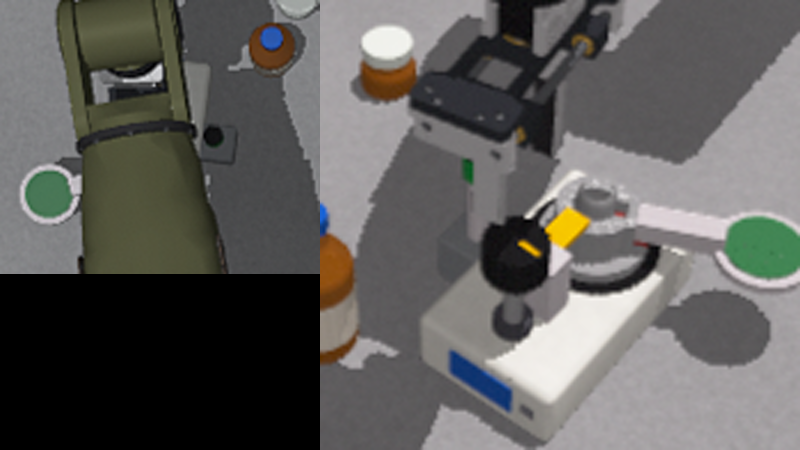

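Scene view: the tongue at (568,228) now lies over the hub's rim, about 26 mm from the axis, so it's at or near the stop. A second grasp will show whether the stop has been reached.

>>> arm_command:
  plan:
    - [0.5, 0, 0, 0.02, 0]
    - [0.5, 0, 0, 0.025, 0]
    - [0.5, 0, 0, 0.025, 0]
    - [0.5, 0, 0, 0.015, 0]
    - [0.5, 0, 0, 0.005, 0]
    - [0.5, 0, 0, 0, 0]
    - [-1, 0, 0, 0, 0]
    - [-1, 0, 0, 0, 0]
    - [-1, 0, 0, 0, 0]
    - [-1, 0, 0, 0, 0]
    - [-1, 0, 0, 0, 0]
    - [-1, 0, 0, 0, 0.04]
    - [-1, 0, 0, 0, 0.04]
    - [-1, 0, 0, 0, 0]
  newtons: 20

```text
clock: 33.3
eef_pos: [660.1, 160.2, 128.5]
eef_rot: [-3.141, 0.001, 1.535]
wrist_force: [-6.5, -5.0, 5.5]
finger_gap: 47.6
finger_force: 20.0
```

```bash
python3 go.py 660.1 160.9 126 241
```

```text
t 33.3 tcp [660.1 160.2 128.5] rot [-1.7997e+02  6.0000e-02  8.7930e+01] gap 47.6 F [-6.5 -5.   5.5] M [-0.81  1.12  0.48] q [ 0.18  0.65  1.19 -0.    1.3   0.22]
shift [ 0.0007 -0.0001  0.0025] turn -2.6716
```

>>> arm_command:
  plan:
    - [-1, 0, 0, 0, 0.06]
    - [-1, 0, 0, 0, 0.08]
    - [-1, 0, 0, 0, 0.08]
    - [-1, 0, 0, 0, 0.08]

```text
clock: 33.8
eef_pos: [660.0, 160.8, 128.4]
eef_rot: [-3.141, 0.0, 1.233]
wrist_force: [-5.7, -0.4, 3.9]
finger_gap: 47.8
finger_force: 20.0
```

```bash
python3 go.py 660.1 160.9 126 241
```

```text
t 33.8 tcp [660.  160.8 128.4] rot [-1.7997e+02  3.0000e-02  7.0650e+01] gap 47.8 F [-5.7 -0.4  3.9] M [-0.06  0.98  0.6 ] q [ 0.19  0.65  1.19 -0.    1.3   0.52]
shift [0.0001 0.     0.0024] turn -2.9731
```

The torque about the knob axis rose to 0.6 N m, ten times the running torque, so the knob is on its stop. Let go, rise and check.

>>> arm_command:
  plan:
    - [0.5, 0, 0, 0, 0]
    - [0.5, 0, 0, 0, 0]
    - [0.5, 0, 0, 0, 0]
    - [0.5, 0, 0, -0.03, 0]
    - [0.5, 0, 0, -0.04, 0]
    - [0.5, 0, 0, -0.04, 0]
    - [0.5, 0, 0, -0.03, 0]
    - [0.5, 0, 0, 0, 0]
    - [0.5, 0, 0, 0, 0]

```text
clock: 34.92
eef_pos: [660.1, 160.7, 266.7]
eef_rot: [-3.14, 0.001, 1.235]
wrist_force: [0.4, -1.0, 0.1]
finger_gap: 70.7
finger_force: 0.0
```

Run:
```python
from fit import *
from go import delta
delta(660,160.9,126,0)
n,cc="scene",(553.8,172.3)
c=cam(n); P=cloud(c); X,Y,Z=P[...,0],P[...,1],P[...,2]
hsv=cv2.cvtColor(c["img"],cv2.COLOR_BGR2HSV).astype(int); H,S=hsv[...,0],hsv[...,1]
ye=(np.hypot(X-cc[0],Y-cc[1])<75)&(H>15)&(H<34)&(S>110)&(Z>108)&(Z<126); q=P[ye]
print(n,ye.sum(),np.sort(np.hypot(*(q[:,:2]-cc).T))[:6].round(1))
s=(np.hypot(X-cc[0],Y-cc[1])<32)&(Z>100)&(Z<110); print("hub z",np.median(Z[s]))
cv2.imwrite("pics/s5.png",cv2.resize(c["img"][150:340,120:400],None,fx=2.8,fy=2.8,interpolation=cv2.INTER_CUBIC))
```

```text
t 34.92 tcp [660.1 160.7 266.7] rot [-1.7992e+02  5.0000e-02  7.0770e+01] gap 70.7 F [ 0.4 -1.   0.1] M [-0.03 -0.03  0.02] q [0.18 0.58 0.99 0.   1.58 0.52]
shift [0.0003 0.     0.1407] turn 1.2351
scene 120 [24.6 26.5 26.6 26.7 27.  27.1]
hub z 105.1212458296593
```

View pics/s5.png

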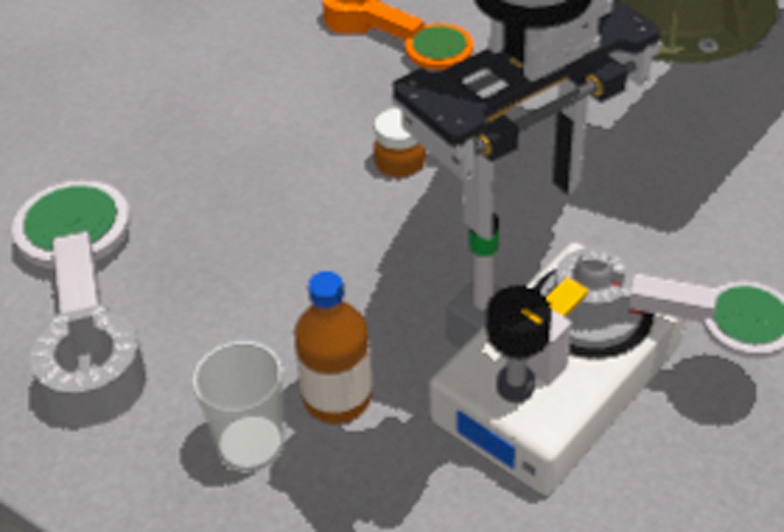

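The tongue at (568,297) is closed over the seated hub at (598,275). The bottle, beaker and jar are upright where they were, and the gripper is clear, so I'm handing it in.

```bash
python3 -c "
from cell import ticket
print(ticket.sign_off())"
```

```text
the job is handed in; nothing more can be done
None
```

The sample arm is fully home on the collar with its keyway on the red key, the knob is turned to its stop with the tongue over the hub, and the job was handed in at about 35 s of the 72 s; sign-off returned no verdict.

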